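Take a probe reading on an optical instrument's reference pad

ROBOT

A 6-joint arm with a two-finger parallel gripper is mounted at the origin on the work surface. World frame = base frame: x ahead of the robot, y to its left, z up, the work surface at z = 0. Lengths are in mm, angles in rad, forces in N, time in s.
With the tool pointing down it reaches from about 350 to 975 mm from the base axis. Payload 7.1 kg.
Tool frame: the origin (TCP) lies midway between the tips of the shut fingers; the grasp point (between the pads) lies 19 mm behind it (grip_depth is the distance from the TCP to the grasp point, in mm); z points along the fingers, y is the direction in which the jaws open and shut (so a half turn about z gives the same grasp; the last joint's range is limited). The gripper opens to 88 mm and grips with 3 to 60 N. Pads are 20 mm wide; open, the fingers measure 115 mm over their backs; the gripper's body (75 mm by 178 mm) begins 61 mm behind the grasp point.
Start: joints at [-1.253, 0.423, 1.63, -0, 1.089, -0.019], TCP at [206.56, -589.862, 222.675] pointing down, gripper open.
Joint ranges: [-3, 3], [-0.9, 2.11], [0.09, 2.58], [-1.31, 4.45], [0.11, 2.69], [-2.54, 2.54]. Speed limits (rad/s): [2.39, 2.39, 3.01, 3.14, 3.14, 3.14].

INTERFACE

Orientations are given as a rotation vector (axis times angle).
In Python, from rig import get_state, grab_frame, get_calibration, job_done, grip_depth gives the robot as it stands.
- The arm moves only by the tool arm_command, never from a script. Its argument "series" is a list of rows, each an object of numbers: "gripper": the closure, from -1 (fully open) to 1 (shut); "dx", "dy", "dz": the shift along the world's x, y, z in mm; "roll": the turn about the world's z in degrees. A call has 1 to 10 rows; each row shifts and turns the commanded pose from where the row before left it; what a row does not reach is not made up. A row lasts 1/8 s, in which the tool goes at most 62.5 mm and 10.7 degrees, less where a joint would pass 70% of its speed; a pose out of reach is approached as far as the arm can. A call is refused whole if a number of a shift passes 62.5 or a number of a turn 10.7, either way. A call with a gripper value outside its range is refused whole. The fingers move at their own pace and stop on an object; "force" is the grip in N (left out, the last holds). Time passes only in rows, so rows that do not move let the fingers close. It gives the time, the measured TCP pose, the force and the opening at its end, in the units of the state.
- get_state(): the state, without advancing time (a new reading comes with each control period).
- grab_frame(name): name is "scene" or "top" or "wrist"; returns (picture, depth): 480x640x3 uint8, red, green, blue; 480x640 float32, mm along the optical axis (not along the pixel's ray), 0 where there is no reading.
- get_calibration(name): a dict with "fovy" (degrees; the focal length in pixels is half the picture's height over the tangent of half this angle, whatever the lens; pixels are square), "cx", "cy" (the principal point, pixels), "world_to_cam" (4x4, takes a point from world to camera coordinates); the wrist camera has in their place "mount" (4x4, takes a point from camera to tool coordinates, whose origin is the TCP and whose axes are the flange's). Camera axes: x right, y down, z forward; pixel columns grow to the right and rows downward; lengths in mm; the calibration is good to about 2 mm. A picture is of the moment at which its call begins: read the wrist's pose just before it. get_calibration takes no time and is no camera call.
- job_done(): hands the job in, once; it reports no verdict.
The state is a dict: "clock": time; "qpos": joint angles; "qd": joint speeds; "joint_efforts": joint torques, N m; "tool_pos": TCP position; "tcp_rot": TCP orientation; "force": force on the tool from outside, world axes, zero at the start; "ft_torque": the same for the moment, N m; "finger_gap": opening from 0.0 (shut) to 1.0 (fully open).
Only numpy, scipy, OpenCV 4.12 (cv2) and the standard library are available. Lean on these libraries where they do the work, as an engineer would, in place of code of your own. Each camera call takes 0.05 s, during which the arm holds its last target.

TASK

Slide the dust shutter on top of the grey optical instrument fully open to its end stop, so that the round steel pad under it is uncovered, and leave it open. Then take the spring-tipped probe out of its stand and hold it upright with its tip on the pad, inside the dark ring, pressing lightly so that the sprung tip is pushed about halfway in (never pushing hard, and leaving the other things on the bench where they are). Finish while still holding the probe there in the gripper: do not put it down or let go.

Things in the scene. Friction and masses are not known exactly. Their poses are not given: they have to be found in the camera images.
- instrument: Sizes here and below in mm. Grey box fixed to the bench, 104 (x) by 190 (y), top face 50 above the bench; lens barrel on its +x side (out to x = 103, 56 high), eyepiece on its -x side (out to x = -80, 49 high), both at y = -30. On top, rails along y at x = +-42 (tops 62 above the bench) and a stop bar at y = 61 (top 60). Origin: centre of its underside, on the bench; yaw varies.
- shutter (a joint): Travel of the dust shutter in m: 0 = shut (covers the pad), 0.070 = fully open at the end stop; it opens along the instrument's +y axis, starts nearly shut, and stays where it is left. Sliding it takes about 1.5 N.
- shutter_grip (a point): Point in the shutter's grip, on its mid-plane, 81 above the bench; moves with the shutter, axes as the instrument's. The shutter is a dark steel plate 72 (x) by 64 (y), 4 thick, top face 60 above the bench; its grip is a black upright tab in the middle, 36 mm along the instrument's x, 12 thick along its y, top 94 above the bench.
- spot (a point): Centre of the marked spot, on the top face of a round steel pad 30 mm in diameter, 53 above the bench, at x = 0, y = -45 of the instrument. A dark ring on it (inner diameter 16, outer 20) is centred on this point. Hidden under the shutter until that is open; axes as the instrument's.
- stand: Aluminium block 70 by 70 mm, 50 tall, fixed to the bench, with an upright through hole of diameter 17 in the middle, in which the probe stands. Origin at the centre of its underside.
- probe: Round probe, about 0.17 kg, upright in the stand: black grip 24 in diameter from 6 to 76 above the origin, flange 30 in diameter from 0 to 6, steel nose 14 in diameter down to 24 below, sprung tip down to 42 below. Origin on its axis at the flange's underside, which rests on the stand's top, 50 above the bench; z points up the axis. Lift it 45 mm or more straight up to clear the stand.
- probe_tip (a point): Lowest point of the probe's sprung tip (a ball 8 in diameter), on the probe's axis, 42 below the probe's origin when the tip is out.
- plunger (a joint): How far the probe's sprung tip is pushed in, in m: 0 = fully out, 0.012 = all the way in (hard stop). About 1 N starts to move it, 2.8 N pushes it halfway, 4.6 N all the way.
- screwdriver: A loose screwdriver with wooden handle, lying on the bench (bystander). Origin in the middle of its underside.
- lens_ring: A loose dark steel ring, outer diameter 52, 14 high, lying flat (bystander). Origin at the centre of its underside.
- lens_tube: A loose black stepped lens tube, diameter 48 below, 34 above, 70 tall, standing up (bystander). Origin at the centre of its underside.
- oil_jar: A small amber jar with black cap, diameter 48, 70 tall (bystander). Origin at the centre of its underside.
Mind the look-alikes: they are no part of the job. Of the things shaped like the instrument, the grey one is meant.

How it is judged:
By the outcome, as a careful person would: the job done as asked, in the order asked, and still so for the second after the job is handed in, while the arm keeps its last pose, push and grip.
It also fails if it takes over 58 s, if anything falls off the work surface, if the arm or the gripper's body presses on something with over 40 N, if the wrist force passes 120 N, or if a joint passes its speed limit or range.

## Working session

There is one attempt and no reset: what is moved stays moved. The work goes in short steps, Python scripts to look and compute and a tool call to move; the robot and the scene stay as the last step left them, time stands still between calls to the robot, and variables do not carry over. Pictures are saved under pics/ and viewed, and the job is handed in when it is done.

Besides the shell and the picture viewer there is one more tool, called as name(argument=value, ...) on one line, values as JSON. arm_command: Moves the arm, as the interface text tells. Its arguments: {"type":"object","properties":{"series":{"type":"array","items":{"type":"object","properties":{"gripper":{"type":"number"},"dx":{"type":"number"},"dy":{"type":"number"},"dz":{"type":"number"},"roll":{"type":"number"}}}},"force":{"type":"number"}},"required":["series"]}

```bash
mkdir -p pics; ls; cat > h.py <<'E'
import numpy as np, cv2
from rig import *
def save(n,im): cv2.imwrite('pics/'+n+'.png',cv2.cvtColor(im,cv2.COLOR_RGB2BGR))
def cloud(name,d,st=None):
    c=get_calibration(name); f=240/np.tan(np.radians(c['fovy'])/2)
    v,u=np.mgrid[0:480,0:640]
    P=np.stack([(u-c['cx'])/f*d,(v-c['cy'])/f*d,d],-1)
    if 'world_to_cam' in c: T=np.linalg.inv(np.array(c['world_to_cam']))
    else:
        T=np.eye(4);T[:3,:3]=cv2.Rodrigues(np.array(st['tcp_rot'],float))[0];T[:3,3]=st['tool_pos'];T=T@np.array(c['mount'])
    W=P@T[:3,:3].T+T[:3,3]; W[d<=0]=np.nan
    return W
E
python3 - <<'E'
from h import *
s=get_state();print(s)
for n in('top','scene'):
    im,d=grab_frame(n);save(n+'0',im);np.savez('/tmp/'+n+'0.npz',im=im,d=d,W=cloud(n,d));print(get_calibration(n))
print(get_calibration('wrist'),grip_depth)
E
```

```text
pics
{'clock': 0.0, 'qpos': array([-1.25298637e+00,  4.23842420e-01,  1.63067969e+00,  4.39762725e-05,
        1.08858045e+00, -1.90056604e-02]), 'qd': array([ 0.0006121 ,  0.00063083, -0.00029487, -0.00122021,  0.00170851,
       -0.00156848]), 'joint_efforts': array([-6.70688473e-05, -5.44628763e+01, -2.73668808e+01,  6.41810149e-02,
        2.26986705e-02, -1.05838703e-04]), 'tool_pos': array([ 206.4133605 , -589.35114977,  221.90475631]), 'tcp_rot': array([-3.09567588e+00, -5.26288600e-01,  2.92392652e-04]), 'force': array([ 0.32752896,  0.08461447, -0.68296359]), 'ft_torque': array([0.05084843, 0.0175988 , 0.01184684]), 'finger_gap': 1.0027861205576245}
{'fovy': 52.64184889686568, 'cx': 316.9127668077732, 'cy': 239.6319690108569, 'world_to_cam': array([[-1.83684932e-02, -9.99727657e-01, -1.43947870e-02,
         4.23441594e+01],
       [-9.83700406e-01,  2.06460005e-02, -1.78626018e-01,
         5.40647853e+02],
       [ 1.78874565e-01,  1.08790670e-02, -9.83811738e-01,
         9.86292686e+02],
       [ 0.00000000e+00,  0.00000000e+00,  0.00000000e+00,
         1.00000000e+00]]
[... 188 characters left out ...]
  [ 6.68568004e-01, -3.59119351e-01, -6.51191305e-01,
        -3.01081348e+02],
       [-5.63100870e-01,  3.27486337e-01, -7.58729273e-01,
         1.29399809e+03],
       [ 0.00000000e+00,  0.00000000e+00,  0.00000000e+00,
         1.00000000e+00]])}
{'fovy': 60.24859661366337, 'cx': 325.4300323674538, 'cy': 234.04437720326158, 'mount': array([[ 4.19150910e-04, -9.52257314e-01, -3.05296304e-01,
         8.50688411e+01],
       [ 9.99999857e-01,  2.97466108e-04,  4.45097341e-04,
        -1.46879982e+00],
       [-3.33031895e-04, -3.05296446e-01,  9.52257302e-01,
        -1.62172181e+02],
       [ 0.00000000e+00,  0.00000000e+00,  0.00000000e+00,
         1.00000000e+00]])} 18.700000000000003
```

View pics/top0.png

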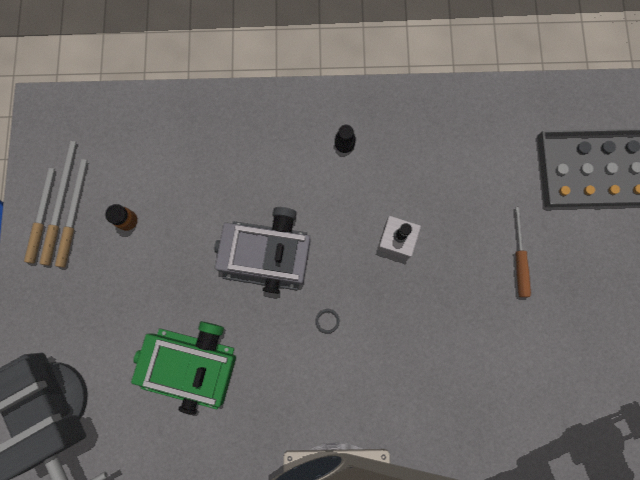

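View pics/scene0.png

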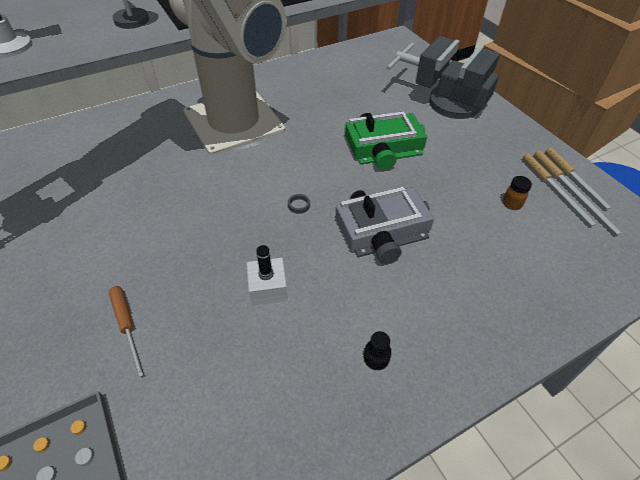

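Candidates, by pixel in the top view:
- Instrument: grey at (264,254), green at (184,370). I choose the grey one. Its lens barrel at (284,218) is +x and the stop bar at (235,245) is +y.
- Grip tab: black at (280,253) on the grey box, and a look-alike at (199,377) on the green one.
- Probe: black, in the aluminium block at (402,235). The look-alike is the lens tube at (345,138).

```bash
python3 - <<'E'
from h import *
z=np.load('/tmp/top0.npz');im=z['im'];W=z['W']
save('crop',cv2.resize(im[190:310,200:440],None,fx=3.3,fy=3.3,interpolation=cv2.INTER_CUBIC))
R=np.zeros((480,640),bool);R[205:300,205:320]=1
Z=W[...,2]
print('bench z',np.nanmedian(Z[300:330,350:450]))
def rect(m,n):
    p=W[m][:,:2].astype(np.float32);r=cv2.minAreaRect(p);print(n,m.sum(),np.round(np.nanmedian(W[m],0),1),r);
    m
a=R&(Z>44)&(Z<66); a=cv2.morphologyEx(a.astype(np.uint8),cv2.MORPH_OPEN,np.ones((5,5)))>0
rect(a,'box')
g=im.astype(int); br=R&(g.min(-1)>140)&(Z>50)
rect(br,'rails')
rect(R&(Z>85),'tab')
S=np.zeros((480,640),bool);S[210:270,375:425]=1
rect(S&(Z>44)&(Z<53),'stand'); rect(S&(Z>110),'probe')
rect(S&(Z>60),'probe')
for h in np.arange(54,132,6):
    k=S&(Z>h)&(Z<=h+6)
    if k.sum(): print(h,k.sum(),np.round(W[k].mean(0),1))
print(np.unique(np.round(Z[S&(Z>40)]/4)*4,return_counts=True))
E
```

```text
bench z 0.5218813283436248
box 4402 [519.3 141.1  52.4] ((528.8753662109375, 148.36972045898438), (191.84967041015625, 182.71990966796875), 80.15719604492188)
rails 684 [522.8 153.2  62.4] ((515.9181518554688, 139.3262939453125), (148.5455322265625, 93.51856231689453), 80.13233184814453)
tab 109 [509.9 110.6  94.6] ((510.35821533203125, 111.17100524902344), (12.547287940979004, 35.78063201904297), 80.08187103271484)
stand 772 [ 539.3 -138.4   50.3] ((546.3069458007812, -144.0046844482422), (70.47625732421875, 70.87313842773438), 70.53974914550781)
probe 131 [ 544.8 -143.1  126.2] ((546.02294921875, -143.60311889648438), (23.681856155395508, 22.491851806640625), 19.396329879760742)
probe 203 [ 542.8 -141.1  124.2] ((545.7266235351562, -143.5692901611328), (24.218339920043945, 22.75251007080078), 19.396329879760742)
54 52 [ 548.1 -139.6   55.9]
60 12 [ 540.3 -137.6   62.6]
66 6 [ 538.7 -139.3   69.1]
72 8 [ 540.  -136.9   74.8]
78 9 [ 539.1 -138.4   81.3]
84 5 [ 537.1 -141.2   85.3]
90 12 [ 541.2 -137.6   93.6]
96 6 [ 538.1 -138.    97.9]
102 12 [ 540.  -138.   105.9]
108 4 [ 539.1 -135.7  110.7]
114 11 [ 539.  -139.4  118.2]
120 47 [ 544.9 -143.5  124.4]
126 71 [ 546.5 -143.8  127.6]
(array([ 40.,  44.,  48.,  52.,  56.,  60.,  64.,  68.,  72.,  76.,  80.,
        84.,  92.,  96., 100., 104., 108., 112., 116., 120., 124., 128.,
       132.]), array([ 10,  21, 304, 517,  46,  10,   8,   3,   5,   6,   6,   8,   8,
         8,   2,   7,   7,   2,   4,   9,  45,  70,   1]))
```

View pics/crop.png

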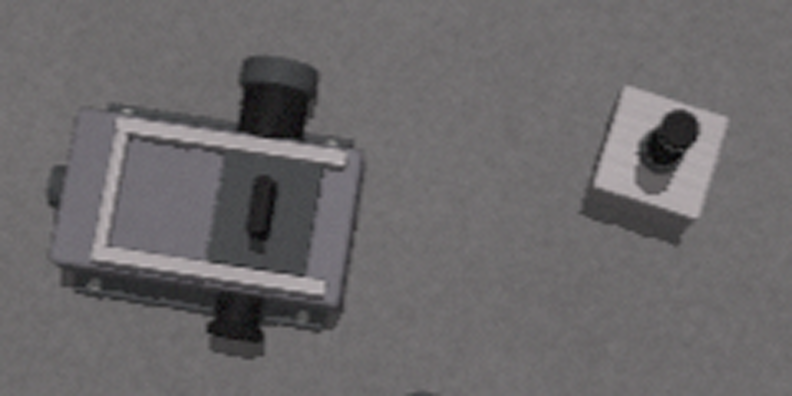

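The grey instrument is confirmed in the crop: yaw is about -9.9°, tab at (510,111), probe at (546,-144). I'm moving above the tab with the jaw along the instrument's y.

arm_command(series=[{"dx":30,"dy":45,"roll":-2.9,"gripper":-1},{"dx":30,"dy":45,"roll":-2.9},{"dx":30,"dy":45,"roll":-2.9},{"dx":30,"dy":45,"roll":-2.9},{"dx":30,"dy":45,"roll":-2.9},{"dx":30,"dy":45,"roll":-2.9},{"dx":30,"dy":45,"roll":-2.9},{"dx":30,"dy":45,"roll":-2.9},{"dx":30,"dy":45,"roll":-2.9},{"dx":30,"dy":45,"roll":-3.0}])

```text
invalid input at $.series[0]: expected keys gripper, dx, dy, dz, roll
```

arm_command(series=[{"dy":45},{"dy":45},{"dy":45},{"dy":45},{"dy":45},{"dy":25},{},{}])

```text
invalid input at $.series[0]: expected keys gripper, dx, dy, dz, roll
```

```bash
python3 - <<'E'
from h import *
s=get_state();im,d=grab_frame('wrist');W=cloud('wrist',d,s);save('w1',im)
print(s['tool_pos'],s['tcp_rot'],s['qpos'],s['clock'],s['force'])
Z=W[...,2]
m=Z>88
r=np.abs(W[...,0]-510)<40;r&=np.abs(W[...,1]-111)<40;m&=r&(Z<100)
print(m.sum(),np.nanmedian(W[m],0),cv2.minAreaRect(W[m][:,:2].astype(np.float32)))
g=im.astype(int);b=(g.min(-1)>140)&(Z>55)&(Z<66)
print(b.sum(),cv2.minAreaRect(W[b][:,:2].astype(np.float32)))
E
```

```text
[ 206.40439236 -589.43620991  221.98170776] [-3.09586274e+00 -5.26255861e-01  2.93825799e-04] [-1.25302893e+00  4.23791723e-01  1.63056436e+00  1.29054595e-05
  1.08856987e+00 -1.89932876e-02] 0.1 [-0.10522639  0.10364083  0.06061337]
0 [nan nan nan] ((0.0, 0.0), (0.0, 0.0), 0.0)
0 ((0.0, 0.0), (0.0, 0.0), 0.0)
  return np.nanmean(a, axis, out=out, keepdims=keepdims)
```

View pics/w1.png

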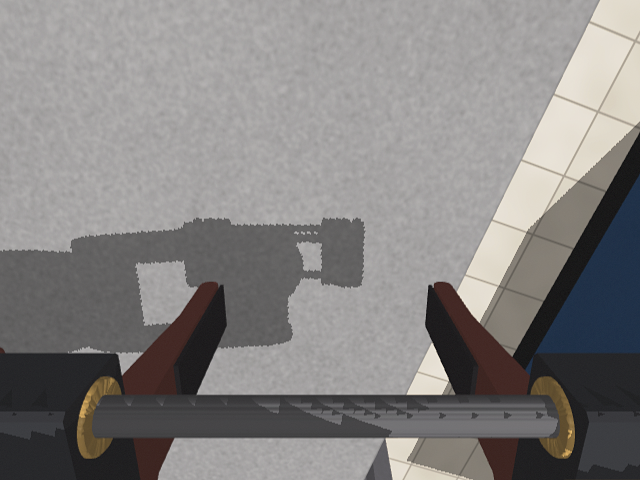

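The move was refused because every row needs all the keys, so the arm hasn't moved. This view only shows bare bench and the fingers.

arm_command(series=[{"dx":30,"dy":45,"dz":0,"roll":-2.9,"gripper":-1},{"dx":30,"dy":45,"dz":0,"roll":-2.9,"gripper":-1},{"dx":30,"dy":45,"dz":0,"roll":-2.9,"gripper":-1},{"dx":30,"dy":45,"dz":0,"roll":-2.9,"gripper":-1},{"dx":30,"dy":45,"dz":0,"roll":-2.9,"gripper":-1},{"dx":30,"dy":45,"dz":0,"roll":-2.9,"gripper":-1},{"dx":30,"dy":45,"dz":0,"roll":-2.9,"gripper":-1},{"dx":30,"dy":45,"dz":0,"roll":-2.9,"gripper":-1},{"dx":30,"dy":45,"dz":0,"roll":-2.9,"gripper":-1},{"dx":30,"dy":45,"dz":0,"roll":-3,"gripper":-1}])

```text
clock: 1.4
tool_pos: [507.3, -138.2, 222.7]
tcp_rot: [3.13, -0.271, 0.0]
force: [1.0, -0.2, -0.2]
finger_gap: 1.0
```

arm_command(series=[{"dx":0,"dy":45,"dz":0,"roll":0,"gripper":-1},{"dx":0,"dy":45,"dz":0,"roll":0,"gripper":-1},{"dx":0,"dy":45,"dz":0,"roll":0,"gripper":-1},{"dx":0,"dy":45,"dz":0,"roll":0,"gripper":-1},{"dx":0,"dy":45,"dz":0,"roll":0,"gripper":-1},{"dx":0,"dy":25,"dz":0,"roll":0,"gripper":-1},{"dx":0,"dy":0,"dz":0,"roll":0,"gripper":-1},{"dx":0,"dy":0,"dz":0,"roll":0,"gripper":-1}])

```text
clock: 2.4
tool_pos: [506.4, 109.6, 222.5]
tcp_rot: [3.13, -0.268, -0.001]
force: [-0.1, 0.4, -0.3]
finger_gap: 1.0
```

```bash
python3 - <<'E'
from h import *
s=get_state();im,d=grab_frame('wrist');W=cloud('wrist',d,s);save('w2',im)
print(s['tool_pos'],s['tcp_rot'],s['qpos'],s['clock'],s['force'])
Z=W[...,2]
m=Z>88
r=np.abs(W[...,0]-510)<40;r&=np.abs(W[...,1]-111)<40;m&=r&(Z<100)
print(m.sum(),np.nanmedian(W[m],0),cv2.minAreaRect(W[m][:,:2].astype(np.float32)))
g=im.astype(int);b=(g.min(-1)>140)&(Z>55)&(Z<66)
print(b.sum(),cv2.minAreaRect(W[b][:,:2].astype(np.float32)))
E
```

```text
[506.36364742 109.61906618 222.50829263] [ 3.12976293e+00 -2.68149838e-01 -6.50792260e-04] [ 1.90363852e-01  2.67026955e-01  1.86419370e+00 -2.79581282e-04
  1.01086970e+00  1.93224601e+00] 2.4 [-0.07119144  0.35767099 -0.25410765]
777 [512.29636818 110.66225496  93.96410857] ((511.1595153808594, 110.62699127197266), (11.600618362426758, 35.83375930786133), 79.86648559570312)
5292 ((503.8060607910156, 115.25973510742188), (219.1561279296875, 454.7450256347656), 35.59708023071289)
```

View pics/w2.png

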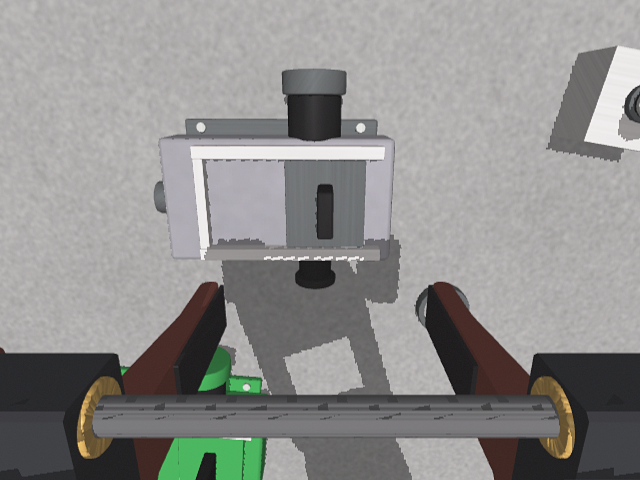

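The tab at pixel (325,211) is at (511,110.6,94), with the jaw aligned and the finger paths clear. I'll descend and grasp it.

arm_command(series=[{"dx":5,"dy":1,"dz":-30,"roll":0,"gripper":-1},{"dx":0,"dy":0,"dz":-40,"roll":0,"gripper":-1},{"dx":0,"dy":0,"dz":-35,"roll":0,"gripper":-1},{"dx":0,"dy":0,"dz":-25,"roll":0,"gripper":-1},{"dx":0,"dy":0,"dz":-15,"roll":0,"gripper":-1},{"dx":0,"dy":0,"dz":-9,"roll":0,"gripper":-1},{"dx":0,"dy":0,"dz":0,"roll":0,"gripper":-1},{"dx":0,"dy":0,"dz":0,"roll":0,"gripper":-1}], force=12)

```text
clock: 3.45
tool_pos: [512.2, 111.2, 69.4]
tcp_rot: [-3.13, 0.268, -0.002]
force: [-0.4, 0.3, 0.9]
finger_gap: 0.999
```

arm_command(series=[{"dx":0,"dy":0,"dz":0,"roll":0,"gripper":1},{"dx":0,"dy":0,"dz":0,"roll":0,"gripper":1},{"dx":0,"dy":0,"dz":0,"roll":0,"gripper":1},{"dx":0,"dy":0,"dz":0,"roll":0,"gripper":1},{"dx":0,"dy":0,"dz":0,"roll":0,"gripper":1},{"dx":0,"dy":0,"dz":0,"roll":0,"gripper":1},{"dx":0,"dy":0,"dz":0,"roll":0,"gripper":1},{"dx":0,"dy":0,"dz":0,"roll":0,"gripper":1}])

```text
clock: 4.45
tool_pos: [511.5, 111.0, 68.7]
tcp_rot: [3.13, -0.268, -0.0]
force: [0.2, -0.4, -0.8]
finger_gap: 0.136
```

arm_command(series=[{"dx":1.4,"dy":7.9,"dz":0,"roll":0,"gripper":1},{"dx":1.4,"dy":7.9,"dz":0,"roll":0,"gripper":1},{"dx":1.4,"dy":7.9,"dz":0,"roll":0,"gripper":1},{"dx":1.4,"dy":7.9,"dz":0,"roll":0,"gripper":1},{"dx":1.4,"dy":7.9,"dz":0,"roll":0,"gripper":1},{"dx":1.4,"dy":7.9,"dz":0,"roll":0,"gripper":1},{"dx":1.2,"dy":6.9,"dz":0,"roll":0,"gripper":1},{"dx":0,"dy":0,"dz":0,"roll":0,"gripper":1}])

```text
clock: 5.45
tool_pos: [521.3, 166.3, 68.7]
tcp_rot: [-3.129, 0.268, -0.0]
force: [-1.2, 1.1, -0.5]
finger_gap: 0.132
```

arm_command(series=[{"dx":0.5,"dy":3,"dz":0,"roll":0,"gripper":1},{"dx":0,"dy":0,"dz":0,"roll":0,"gripper":1}])

```text
clock: 5.7
tool_pos: [521.7, 168.6, 68.6]
tcp_rot: [-3.13, 0.269, -0.0]
force: [-0.2, 0.6, -0.7]
finger_gap: 0.133
```

arm_command(series=[{"dx":0.5,"dy":3,"dz":0,"roll":0,"gripper":1},{"dx":0,"dy":0,"dz":0,"roll":0,"gripper":1}])

```text
clock: 5.95
tool_pos: [522.2, 171.5, 68.7]
tcp_rot: [-3.13, 0.268, -0.0]
force: [0.6, -0.7, -1.4]
finger_gap: 0.134
```

arm_command(series=[{"dx":0.3,"dy":2,"dz":0,"roll":0,"gripper":1},{"dx":0,"dy":0,"dz":0,"roll":0,"gripper":1}])

```text
clock: 6.2
tool_pos: [522.3, 172.5, 68.7]
tcp_rot: [3.129, -0.267, -0.0]
force: [0.4, -7.4, 0.7]
finger_gap: 0.133
```

arm_command(series=[{"dx":0.3,"dy":2,"dz":0,"roll":0,"gripper":1},{"dx":0,"dy":0,"dz":0,"roll":0,"gripper":1}])

```text
clock: 6.45
tool_pos: [522.3, 172.7, 68.6]
tcp_rot: [3.126, -0.266, -0.002]
force: [1.1, -17.4, 4.2]
finger_gap: 0.134
```

The end stop is reached: position stalled and the force rose to 17 N. I'll relax most of the push, release, lift straight up and look.

arm_command(series=[{"dx":-0.3,"dy":-2,"dz":0,"roll":0,"gripper":1},{"dx":0,"dy":0,"dz":0,"roll":0,"gripper":1},{"dx":0,"dy":0,"dz":0,"roll":0,"gripper":-1},{"dx":0,"dy":0,"dz":0,"roll":0,"gripper":-1},{"dx":0,"dy":0,"dz":0,"roll":0,"gripper":-1},{"dx":0,"dy":0,"dz":0,"roll":0,"gripper":-1},{"dx":0,"dy":0,"dz":10,"roll":0,"gripper":-1},{"dx":0,"dy":0,"dz":20,"roll":0,"gripper":-1},{"dx":0,"dy":0,"dz":40,"roll":0,"gripper":-1},{"dx":0,"dy":0,"dz":40,"roll":0,"gripper":-1}])

```text
clock: 7.7
tool_pos: [522.3, 173.4, 180.3]
tcp_rot: [3.13, -0.268, -0.0]
force: [0.7, -0.3, 0.5]
finger_gap: 0.987
```

arm_command(series=[{"dx":-5,"dy":-30,"dz":30,"roll":0,"gripper":-1},{"dx":-5,"dy":-30,"dz":30,"roll":0,"gripper":-1},{"dx":0,"dy":0,"dz":0,"roll":0,"gripper":-1},{"dx":0,"dy":0,"dz":0,"roll":0,"gripper":-1}])

```text
clock: 8.2
tool_pos: [512.3, 113.7, 238.5]
tcp_rot: [-3.13, 0.269, 0.0]
force: [-0.0, -0.4, -0.7]
finger_gap: 0.999
```

```bash
cat > spot.py <<'E'
from h import *
import sys
s=get_state();im,d=grab_frame('wrist');W=cloud('wrist',d,s);save(sys.argv[1],im)
print(s['tool_pos'],s['tcp_rot'],s['clock'],s['force'])
Z=W[...,2]
m=(np.abs(W[...,0]-520)<40)&(np.abs(W[...,1]-170)<50)&(Z>88)&(Z<100)
t=cv2.minAreaRect(W[m][:,:2].astype(np.float32));print('tab',t)
np.savez('/tmp/w.npz',im=im,W=W)
E
python3 spot.py w3; python3 - <<'E'
from h import *
z=np.load('/tmp/w.npz');save('w3c',cv2.resize(z['im'][100:300,150:450],None,fx=2.6,fy=2.6,interpolation=cv2.INTER_CUBIC))
E
```

```text
[512.26755483 113.70106047 238.50880913] [-3.12969729e+00  2.69248909e-01  2.33695562e-05] 8.2 [-0.04299814 -0.40449258 -0.67628828]
tab ((522.630615234375, 173.68756103515625), (12.288101196289062, 35.26313781738281), 80.26332092285156)
```

View pics/w3.png

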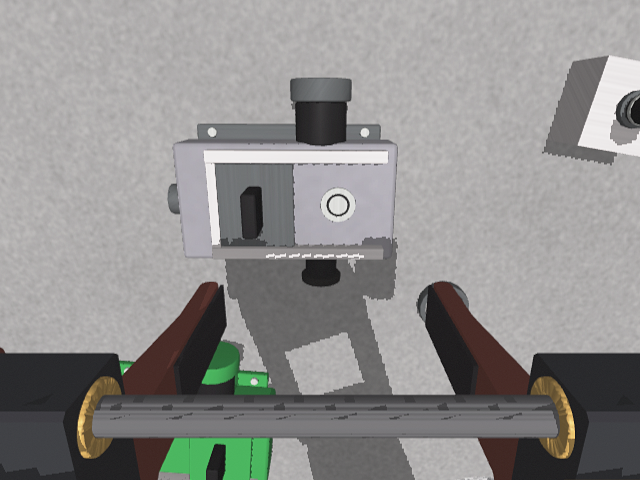

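View pics/w3c.png

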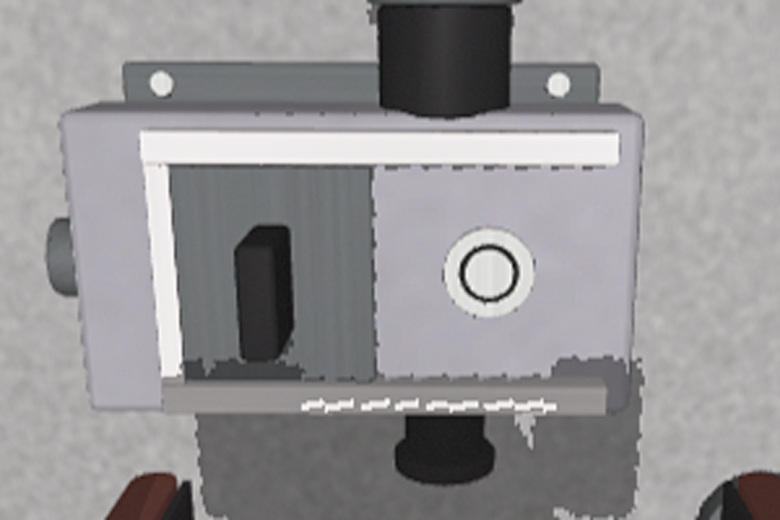

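The shutter is against the stop bar (pixel (250,210)) and the pad with its ring is uncovered at about (338,205). Now I'll measure the spot.

```bash
cat >> h.py <<'E'
def ring(im,W,guess,r=45):
    u,v=guess
    g=cv2.cvtColor(im,cv2.COLOR_RGB2GRAY)
    k=np.zeros(g.shape,bool);k[v-r//3:v+r//3,u-r//3:u+r//3]=1
    m=((g<110)&k).astype(np.uint8)
    n,l,st,c=cv2.connectedComponentsWithStats(m);i=1+np.argmax(st[1:,4]);ys,xs=np.where(l==i)
    e=cv2.fitEllipse(np.stack([xs,ys],1).astype(np.float32))
    return e,st[i]
def ray(name,uv,z,s=None):
    W=[cloud(name,np.full((480,640),t,float),s) for t in(100.,500.)]
    a=[np.array([cv2.remap(w[...,i].astype(np.float32),np.float32([[uv[0]]]),np.float32([[uv[1]]]),1)[0,0] for i in range(3)]) for w in W]
    t=(z-a[0][2])/(a[1][2]-a[0][2]);return a[0]+t*(a[1]-a[0])
E
python3 - <<'E'
from h import *
z=np.load('/tmp/w.npz');s=get_state()
e,st=ring(z['im'],z['W'],(338,205));print(e,st)
print(ray('wrist',e[0],53,s))
W=z['W'];v,u=map(int,(e[0][1],e[0][0]));print('depth',np.nanmean(W[v-2:v+3,u-2:u+3],(0,1)))
im,d=grab_frame('top');save('top1',im);print(ray('top',(0,0),53)[:0])
Wt=cloud('top',d)
c=get_calibration('top');f=240/np.tan(np.radians(c['fovy'])/2)
p=np.array(c['world_to_cam'])@[509.5,105,53,1];print(p[0]/p[2]*f+c['cx'],p[1]/p[2]*f+c['cy'])
save('top1c',cv2.resize(im[205:300,210:320],None,fx=6,fy=6,interpolation=cv2.INTER_CUBIC))
m=np.zeros((480,640),bool);m[205:300,205:320]=1;m&=Wt[...,2]>85
print('tab top cam',cv2.minAreaRect(Wt[m][:,:2].astype(np.float32)))
E
```

```text
((337.6148681640625, 204.712890625), (20.72117805480957, 20.867597579956055), 85.5681381225586) [327 194  23  23 116]
[509.864    105.086876  53.      ]
depth [511.18739778 105.36330387  54.19879774]
[]
282.5269269107557 254.8296249179773
tab top cam ((458.50091552734375, 109.86781311035156), (167.1324005126953, 157.0760498046875), 88.30081176757812)
```

View pics/top1c.png

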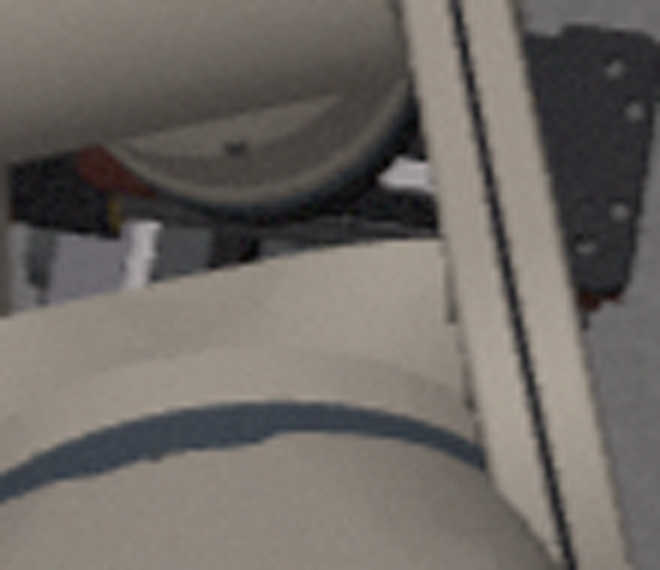

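The spot is at about (510.2,105.0); the wrist ray, the depth and the tab minus 70 mm all agree within 1 mm. The top camera is blocked by the arm. Next, the probe.

arm_command(series=[{"dx":5,"dy":-37,"dz":0,"roll":0,"gripper":-1},{"dx":5,"dy":-37,"dz":0,"roll":0,"gripper":-1},{"dx":5,"dy":-37,"dz":0,"roll":0,"gripper":-1},{"dx":5,"dy":-37,"dz":0,"roll":0,"gripper":-1},{"dx":5,"dy":-37,"dz":0,"roll":0,"gripper":-1},{"dx":5,"dy":-37,"dz":0,"roll":0,"gripper":-1},{"dx":4,"dy":-35,"dz":0,"roll":0,"gripper":-1},{"dx":0,"dy":0,"dz":0,"roll":0,"gripper":-1},{"dx":0,"dy":0,"dz":0,"roll":0,"gripper":-1}])

```text
clock: 9.43
tool_pos: [546.1, -142.6, 237.7]
tcp_rot: [-3.129, 0.268, 0.003]
force: [0.1, -0.8, -0.1]
finger_gap: 1.002
```

```bash
python3 - <<'E'
from h import *
s=get_state();im,d=grab_frame('wrist');W=cloud('wrist',d,s);save('w4',im)
print(s['tool_pos'],s['tcp_rot'],s['clock'],s['force'])
Z=W[...,2];r=np.hypot(W[...,0]-546,W[...,1]+143.6)<45
m=r&(Z>121);print(m.sum(),np.nanmedian(W[m],0),cv2.minAreaRect(W[m][:,:2].astype(np.float32)),cv2.minEnclosingCircle(W[m][:,:2].astype(np.float32)))
vs,us=np.where(m);e=cv2.fitEllipse(cv2.findContours(m.astype(np.uint8),0,1)[0][0]);print(e,ray('wrist',e[0],126,s))
m=(np.hypot(W[...,0]-546,W[...,1]+143.6)<60)&(Z>46)&(Z<52);print(cv2.minAreaRect(W[m][:,:2].astype(np.float32)))
E
```

```text
[ 546.12229899 -142.56515755  237.65538243] [-3.12936337e+00  2.67945801e-01  2.98088225e-03] 9.425 [ 0.05308969 -0.77007755 -0.0992269 ]
22936 [ 569.29941599 -159.40949194  333.41521671] ((554.8677368164062, -147.55813598632812), (83.65917205810547, 41.44495391845703), 78.62019348144531) ((550.667236328125, -146.61065673828125), 44.638282775878906)Traceback (most recent call last):
  File "<stdin>", line 6, in <module>
cv2.error: OpenCV(4.12.0) /io/opencv/modules/imgproc/src/shapedescr.cpp:361: error: (-201:Incorrect size of input array) There should be at least 5 points to fit the ellipse in function 'fitEllipseNoDirect'
```

View pics/w4.png

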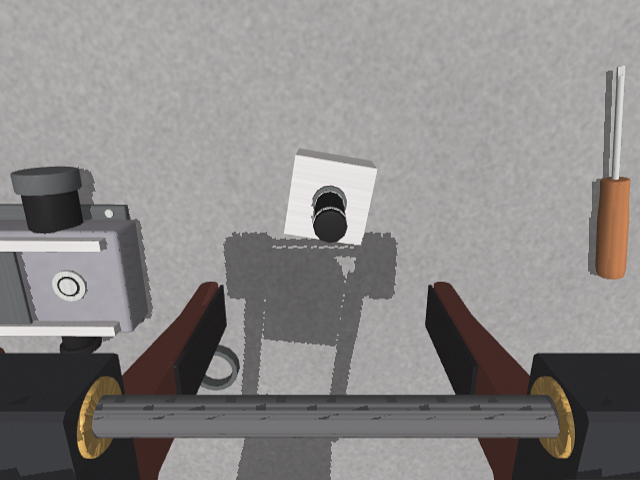

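The probe top is at pixel (330,224) in the block. The bench around it is clear apart from the lens ring at (218,368).

```bash
python3 - <<'E'
from h import *
s=get_state();im,d=grab_frame('wrist');W=cloud('wrist',d,s)
Z=W[...,2];m=(np.hypot(W[...,0]-546,W[...,1]+143.6)<25)&(Z>122)&(Z<130)
print(m.sum(),np.nanmedian(W[m],0),cv2.minEnclosingCircle(W[m][:,:2].astype(np.float32)))
c=max(cv2.findContours(m.astype(np.uint8),0,1)[0],key=len);e=cv2.fitEllipse(c);print(e,ray('wrist',e[0],126,s))
m=(np.hypot(W[...,0]-546,W[...,1]+143.6)<60)&(Z>46)&(Z<52);print(cv2.minAreaRect(W[m][:,:2].astype(np.float32)))
E
```

```text
872 [ 547.78504025 -144.38154431  125.97697523] ((547.2113037109375, -144.1734619140625), 11.923357009887695)
((330.2355041503906, 226.17520141601562), (32.24599838256836, 32.823360443115234), 90.75471496582031) [ 547.80225 -144.44208  126.     ]
((546.8679809570312, -144.3585205078125), (70.099609375, 70.4863052368164), 70.56391906738281)
```

arm_command(series=[{"dx":1,"dy":-1.7,"dz":-35,"roll":0,"gripper":-1},{"dx":0,"dy":0,"dz":-40,"roll":0,"gripper":-1},{"dx":0,"dy":0,"dz":-35,"roll":0,"gripper":-1},{"dx":0,"dy":0,"dz":-25,"roll":0,"gripper":-1},{"dx":0,"dy":0,"dz":-15,"roll":0,"gripper":-1},{"dx":0,"dy":0,"dz":-7,"roll":0,"gripper":-1},{"dx":0,"dy":0,"dz":0,"roll":0,"gripper":-1},{"dx":0,"dy":0,"dz":0,"roll":0,"gripper":-1}], force=25)

```text
clock: 10.52
tool_pos: [548.1, -145.4, 82.6]
tcp_rot: [3.13, -0.268, 0.002]
force: [-0.1, 0.5, -0.1]
finger_gap: 1.001
```

arm_command(series=[{"dx":0,"dy":0,"dz":0,"roll":0,"gripper":1},{"dx":0,"dy":0,"dz":0,"roll":0,"gripper":1},{"dx":0,"dy":0,"dz":0,"roll":0,"gripper":1},{"dx":0,"dy":0,"dz":0,"roll":0,"gripper":1},{"dx":0,"dy":0,"dz":0,"roll":0,"gripper":1},{"dx":0,"dy":0,"dz":0,"roll":0,"gripper":1},{"dx":0,"dy":0,"dz":0,"roll":0,"gripper":1},{"dx":0,"dy":0,"dz":0,"roll":0,"gripper":1}])

```text
clock: 11.52
tool_pos: [547.4, -145.3, 81.6]
tcp_rot: [3.13, -0.268, -0.0]
force: [-0.0, -0.5, -0.3]
finger_gap: 0.268
```

arm_command(series=[{"dx":0,"dy":0,"dz":6,"roll":0,"gripper":1},{"dx":0,"dy":0,"dz":10,"roll":0,"gripper":1},{"dx":0,"dy":0,"dz":14,"roll":0,"gripper":1},{"dx":0,"dy":0,"dz":16,"roll":0,"gripper":1},{"dx":0,"dy":0,"dz":18,"roll":0,"gripper":1},{"dx":0,"dy":0,"dz":18,"roll":0,"gripper":1},{"dx":0,"dy":0,"dz":18,"roll":0,"gripper":1},{"dx":0,"dy":0,"dz":20,"roll":0,"gripper":1},{"dx":0,"dy":0,"dz":0,"roll":0,"gripper":1},{"dx":0,"dy":0,"dz":0,"roll":0,"gripper":1}])

```text
clock: 12.78
tool_pos: [547.1, -145.2, 201.4]
tcp_rot: [-3.13, 0.268, 0.001]
force: [-0.1, -0.2, -1.6]
finger_gap: 0.268
```

```bash
python3 - <<'E'
from h import *
s=get_state();im,d=grab_frame('wrist');save('w5',im)
print(s['tool_pos'],s['tcp_rot'],s['clock'],s['force'],s['finger_gap'])
im,d=grab_frame('scene');save('s5',im)
E
```

```text
[ 547.08558753 -145.15383811  201.37748063] [-3.13000011e+00  2.68409084e-01  8.67766432e-04] 12.775 [-0.11753484 -0.17262904 -1.60792603] 0.26752878192613877
```

View pics/w5.png

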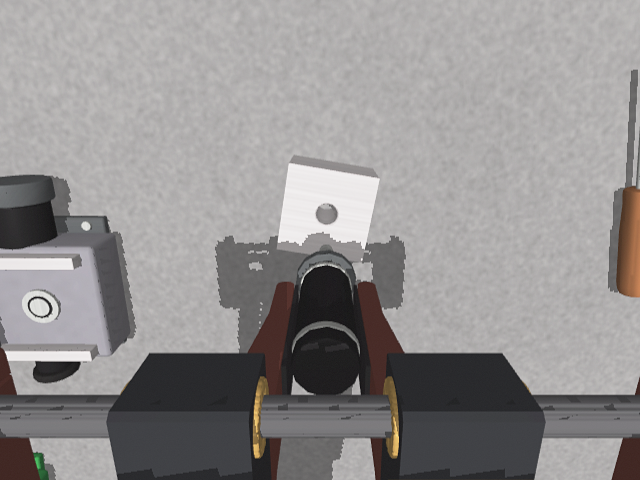

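View pics/s5.png

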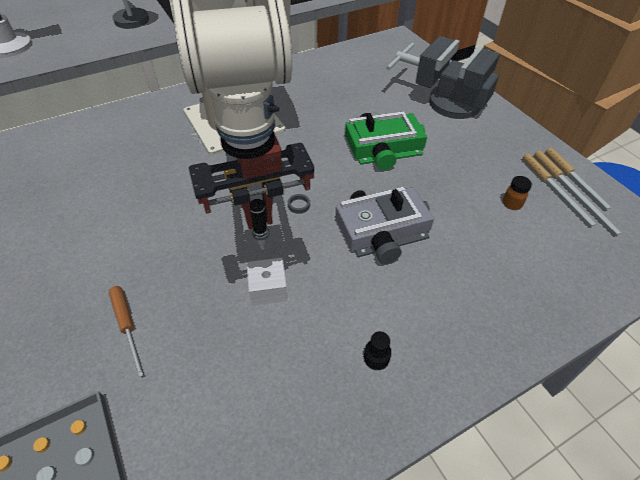

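The probe is held upright. The stand is empty at (326,214), and the pad and ring show at (41,306). I'm carrying it over the spot.

arm_command(series=[{"dx":-2,"dy":14,"dz":0,"roll":0,"gripper":1},{"dx":-4,"dy":28,"dz":0,"roll":0,"gripper":1},{"dx":-5,"dy":33,"dz":0,"roll":0,"gripper":1},{"dx":-5,"dy":35,"dz":0,"roll":0,"gripper":1},{"dx":-5,"dy":35,"dz":0,"roll":0,"gripper":1},{"dx":-5,"dy":35,"dz":0,"roll":0,"gripper":1},{"dx":-5,"dy":33,"dz":0,"roll":0,"gripper":1},{"dx":-4,"dy":25,"dz":0,"roll":0,"gripper":1},{"dx":-2,"dy":12,"dz":0,"roll":0,"gripper":1},{"dx":0,"dy":0,"dz":0,"roll":0,"gripper":1}])

```text
clock: 14.12
tool_pos: [510.1, 105.4, 201.5]
tcp_rot: [3.13, -0.266, -0.001]
force: [-0.3, 0.2, -1.8]
finger_gap: 0.267
```

arm_command(series=[{"dx":0,"dy":0,"dz":-15,"roll":0,"gripper":1},{"dx":0,"dy":0,"dz":-20,"roll":0,"gripper":1},{"dx":0,"dy":0,"dz":-15,"roll":0,"gripper":1},{"dx":0,"dy":0,"dz":-8,"roll":0,"gripper":1},{"dx":0,"dy":0,"dz":0,"roll":0,"gripper":1},{"dx":0,"dy":0,"dz":0,"roll":0,"gripper":1}])

```text
clock: 14.88
tool_pos: [510.9, 104.7, 144.0]
tcp_rot: [-3.13, 0.269, -0.001]
force: [0.7, 0.5, -0.6]
finger_gap: 0.273
```

```bash
python3 - <<'E'
from h import *
s=get_state();im,d=grab_frame('scene')
print(s['tool_pos'],s['tcp_rot'],s['clock'],s['force'],s['finger_gap'])
save('s6',cv2.resize(im[120:270,320:460],None,fx=4,fy=4,interpolation=cv2.INTER_CUBIC))
im,d=grab_frame('wrist');save('w6',im)
E
```

```text
[510.88460602 104.73676393 144.04683544] [-3.12988650e+00  2.68553528e-01 -1.16845938e-03] 14.875 [ 0.70371957  0.47799358 -0.63728219] 0.2730538178436768
```

View pics/s6.png

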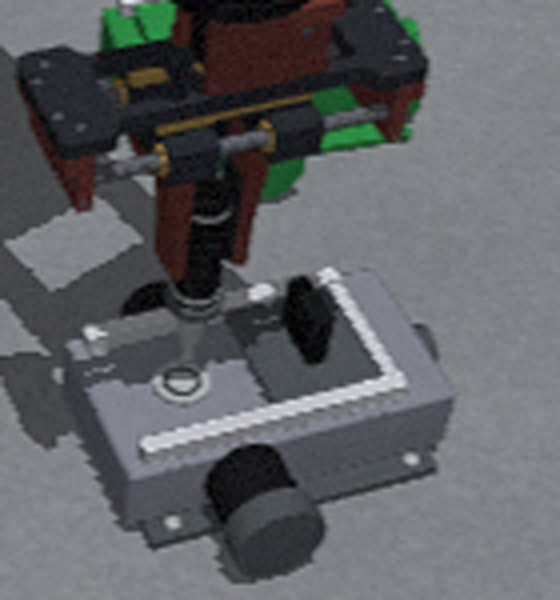

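View pics/w6.png

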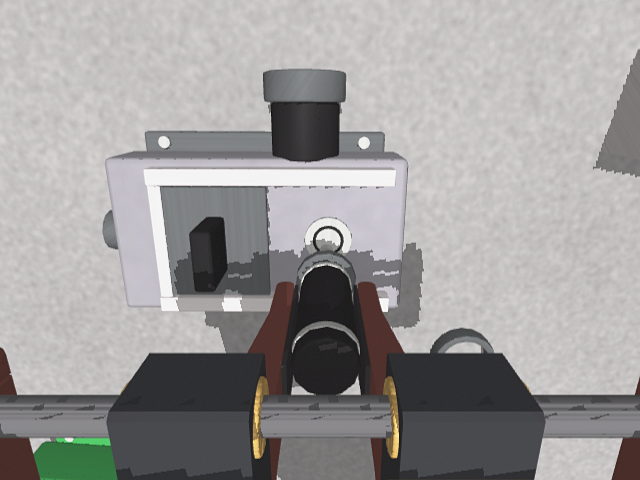

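The tip is over the pad, about 17 mm above it. I'll lower it to just above contact and look again.

arm_command(series=[{"dx":0,"dy":0,"dz":-6,"roll":0,"gripper":1},{"dx":0,"dy":0,"dz":-6,"roll":0,"gripper":1},{"dx":0,"dy":0,"dz":-2,"roll":0,"gripper":1},{"dx":0,"dy":0,"dz":0,"roll":0,"gripper":1},{"dx":0,"dy":0,"dz":0,"roll":0,"gripper":1}])

```text
clock: 15.6
tool_pos: [510.6, 104.8, 129.7]
tcp_rot: [-3.13, 0.268, -0.0]
force: [0.7, -0.0, -2.0]
finger_gap: 0.271
```

```bash
cat > look.py <<'E'
from h import *
import sys
s=get_state();im,d=grab_frame('scene')
F=np.array([get_state()['force']])
print(s['tool_pos'],s['tcp_rot'],s['clock'],s['force'],F,s['finger_gap'])
c=get_calibration('scene');f=240/np.tan(np.radians(c['fovy'])/2)
for n,q in(('spot',[510.2,105,53,1]),):
    p=np.array(c['world_to_cam'])@q;print(n,p[0]/p[2]*f+c['cx'],p[1]/p[2]*f+c['cy'])
save(sys.argv[1],cv2.resize(im[180:235,340:400],None,fx=10,fy=10,interpolation=cv2.INTER_CUBIC))
E
python3 look.py s7
```

```text
[510.565435   104.75580562 129.73813241] [-3.13005101e+00  2.68437757e-01 -2.06886677e-04] 15.6 [ 0.67078012 -0.02589974 -1.96870735] [[ 0.34295079 -0.57326443 -2.39391699]] 0.27117095213593606
spot 365.36434543021375 214.38684189607022
```

View pics/s7.png

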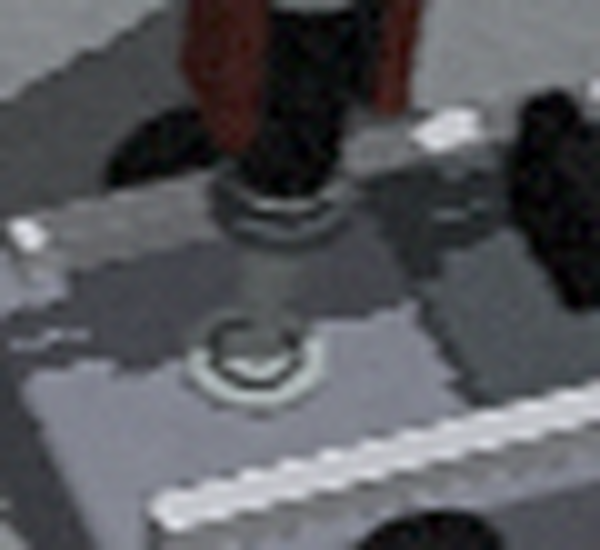

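```bash
python3 - <<'E'
from h import *
c=get_calibration('scene');f=240/np.tan(np.radians(c['fovy'])/2)
T=np.array(c['world_to_cam'])
for q in([510.2,105,53],[510.2,105,56],[510.2,105,75],[510.2,105,98],[510.2,105,104],[515.2,105,53],[510.2,110,53]):
    p=T@np.array(q+[1]);print(q,(p[0]/p[2]*f+c['cx']-340)*10,(p[1]/p[2]*f+c['cy']-180)*10)
im,d=grab_frame('scene')
a=cv2.resize(im[180:235,340:400],None,fx=10,fy=10,interpolation=cv2.INTER_NEAREST);a=np.clip(a.astype(float)*1.6,0,255).astype(np.uint8);save('s8',a)
E
```

```text
[510.2, 105, 53] 253.64345430213746 343.86841896070223
[510.2, 105, 56] 254.79917723554365 334.37736093355795
[510.2, 105, 75] 262.24289779772334 273.24784472219676
[510.2, 105, 98] 271.55074252771556 196.80971938394066
[510.2, 105, 104] 274.03440240266775 176.41334295885116
[515.2, 105, 53] 266.1619674866023 359.10628685523335
[510.2, 110, 53] 273.3663427484265 335.7385695927647
```

View pics/s8.png

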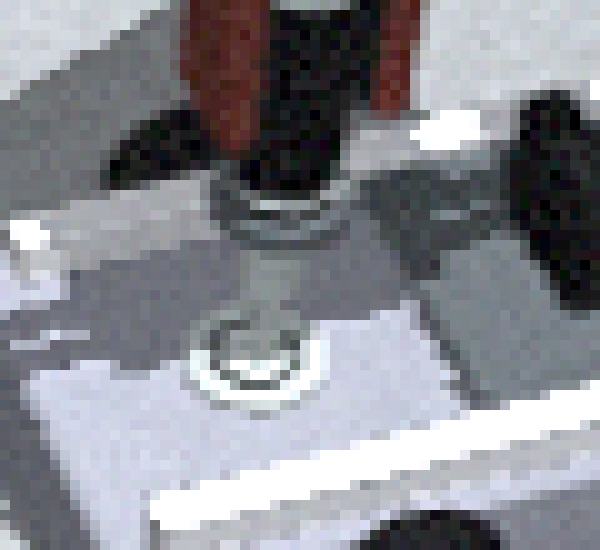

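```bash
python3 - <<'E'
from h import *
from scipy.optimize import least_squares
Ns=[];Ds=[]
for i in range(3):
    im,d=grab_frame('scene');Ds.append(d)
d=np.median(Ds,0);W=cloud('scene',d)
r=np.hypot(W[...,0]-510.2,W[...,1]-105);Z=W[...,2]
pad=(r<14)&(Z<58);print('pad z',np.nanmedian(Z[pad]))
c=get_calibration('scene');cam=np.linalg.inv(np.array(c['world_to_cam']))[:3,3]
for n,lo,hi,R in(('nose',78,95,7),('flange',99,103,15),('tip',58,72,4)):
    m=(r<22)&(Z>lo)&(Z<hi);P=W[m]
    fit=least_squares(lambda x:np.hypot(P[:,0]-x[0],P[:,1]-x[1])-R,[510,105],loss='soft_l1')
    print(n,m.sum(),fit.x,np.abs(fit.fun).mean())
g=cv2.cvtColor(im,cv2.COLOR_RGB2GRAY)
# pad outline via intensity: bright pad + ring
v,u=np.where((r<25)&(Z<58)&(g>150));print(len(u))
for z in (np.c_[W[v,u]],): print(np.nanmin(z,0),np.nanmax(z,0))
E
```

```text
pad z 52.60752077371046
nose 24 [510.52432226 104.56661658] 0.36097070692319805
flange 29 [509.8056452  105.01874372] 1.0730332481328682
tip 14 [510.23080284 104.65002573] 0.5358274491563104
28
[506.61273995  89.56312566  48.23935603] [525.54304898 120.03841688  54.41363015]
```

In the scene-camera depth the probe axis is at (510.4,104.7) and the pad at about (510.5,104.8), so it is centred. Now I'll press gently.

arm_command(series=[{"dx":0,"dy":0,"dz":-1.5,"roll":0,"gripper":1},{"dx":0,"dy":0,"dz":-1.5,"roll":0,"gripper":1},{"dx":0,"dy":0,"dz":0,"roll":0,"gripper":1},{"dx":0,"dy":0,"dz":0,"roll":0,"gripper":1}])

```text
clock: 16.35
tool_pos: [510.4, 104.7, 126.6]
tcp_rot: [-3.13, 0.269, 0.0]
force: [-0.2, -0.3, -1.3]
finger_gap: 0.269
```

arm_command(series=[{"dx":0,"dy":0,"dz":-1.5,"roll":0,"gripper":1},{"dx":0,"dy":0,"dz":0,"roll":0,"gripper":1},{"dx":0,"dy":0,"dz":0,"roll":0,"gripper":1}])

```text
clock: 16.73
tool_pos: [510.5, 104.7, 125.2]
tcp_rot: [-3.13, 0.268, -0.0]
force: [0.5, 0.2, 0.0]
finger_gap: 0.274
```

arm_command(series=[{"dx":0,"dy":0,"dz":-1.5,"roll":0,"gripper":1},{"dx":0,"dy":0,"dz":0,"roll":0,"gripper":1},{"dx":0,"dy":0,"dz":0,"roll":0,"gripper":1}])

```text
clock: 17.1
tool_pos: [510.5, 104.7, 123.7]
tcp_rot: [-3.13, 0.268, -0.0]
force: [-0.7, -0.1, 0.6]
finger_gap: 0.268
```

```bash
cat > ff.py <<'E'
from h import *
F=[];Z=[]
for i in range(10):
    s=get_state();F.append(s['force']);Z.append(s['tool_pos']);grab_frame('wrist')
print(s['clock'],np.mean(F,0),np.std(F,0),np.mean(Z,0))
E
python3 ff.py
```

```text
17.55 [-0.14438552 -0.10631157  0.38362905] [0.49171852 0.50218048 0.36511989] [510.49625645 104.74454098 123.70618971]
```

arm_command(series=[{"dx":0,"dy":0,"dz":-1.4,"roll":0,"gripper":1},{"dx":0,"dy":0,"dz":-1.4,"roll":0,"gripper":1},{"dx":0,"dy":0,"dz":0,"roll":0,"gripper":1},{"dx":0,"dy":0,"dz":0,"roll":0,"gripper":1},{"dx":0,"dy":0,"dz":0,"roll":0,"gripper":1}])

```text
clock: 18.23
tool_pos: [510.5, 104.7, 120.9]
tcp_rot: [-3.13, 0.268, -0.0]
force: [0.0, -0.7, 2.0]
finger_gap: 0.267
```

```bash
python3 ff.py; python3 - <<'E'
from h import *
from scipy.optimize import least_squares
im,d=grab_frame('scene');W=cloud('scene',d)
save('s9',np.hstack([cv2.resize(im[150:240,330:440],None,fx=7,fy=6.5,interpolation=cv2.INTER_CUBIC)]))
save('s9f',im)
r=np.hypot(W[...,0]-510.2,W[...,1]-105);Z=W[...,2]
for n,lo,hi,R in(('nose',72,87,7),('grip',98,104,12)):
    P=W[(r<15)&(Z>lo)&(Z<hi)]
    fit=least_squares(lambda x:np.hypot(P[:,0]-x[0],P[:,1]-x[1])-R,[510,105],loss='soft_l1');print(n,len(P),fit.x,np.abs(fit.fun).mean())
m=(np.abs(W[...,0]-522)<30)&(np.abs(W[...,1]-173)<25)&(Z>90)&(Z<98);print('tab',np.nanmean(W[m],0))
im,d=grab_frame('wrist');save('w9',im)
E
```

```text
18.675 [-0.32486489 -0.08679243  1.1123677 ] [0.58282991 0.42399039 0.47084492] [510.49321542 104.7392629  120.91093272]
nose 19 [509.76492025 104.29346509] 0.8534199856063492
grip 22 [510.92742544 104.18774776] 0.7406429576849228
tab [524.38236997 170.42257048  93.33310556]
```

View pics/s9.png

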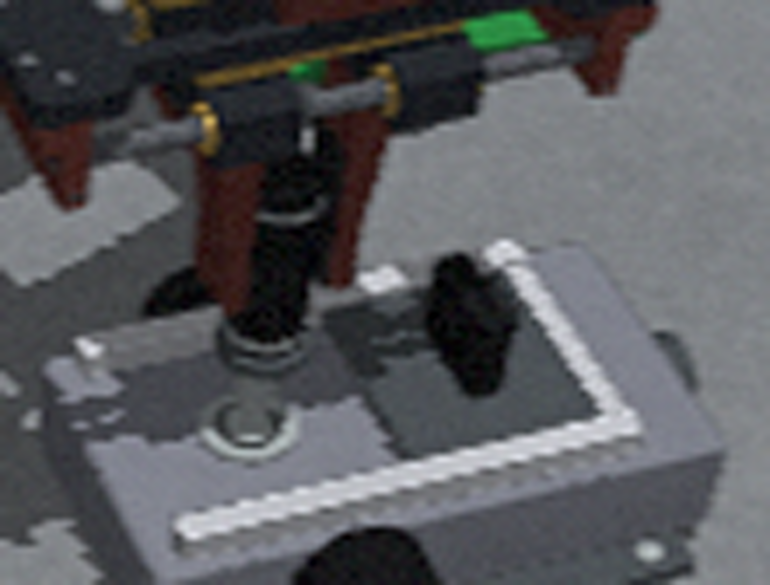

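View pics/w9.png

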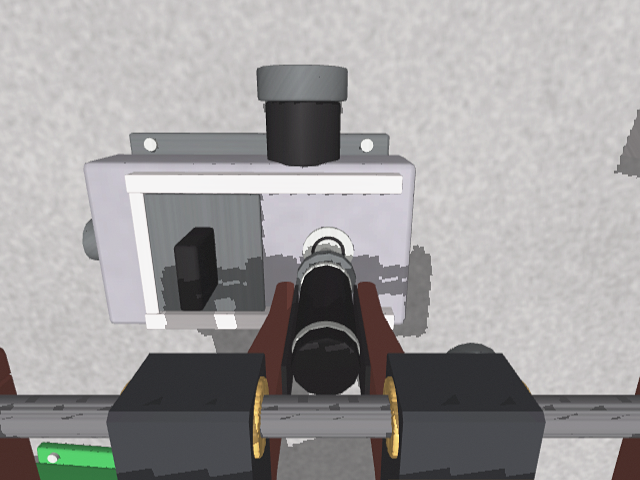

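View pics/s9f.png

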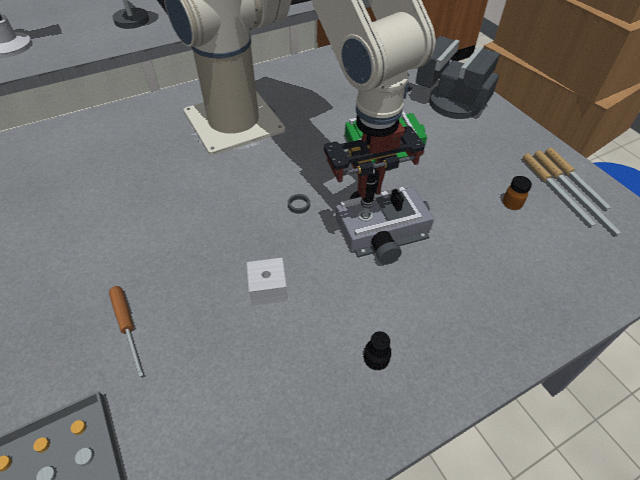

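The views show the probe upright with its tip in the ring ((366,214) in the scene view), the shutter still against the stop bar and the bystanders where they were. The tip force is 1.1 + 1.7 N (weight), about 2.8 N, so it is about halfway in. Handing in.

```bash
python3 -c "
from rig import *
print(job_done(), get_state()['clock'])"
```

```text
the job is handed in; nothing more can be done
the job is handed in; nothing more can be done
```

The job is handed in at about 19 s of robot time. The grey instrument's shutter is open at its end stop, and the gripper still holds the probe upright with its tip on the pad.

- **Shutter:** I slid it by its tab until the position stalled and the force rose to 17 N, then eased off and released it. Later pictures show it still against the stop bar with the pad uncovered.
- **Position:** The tool stands at (510.5, 104.7), against a measured spot of (510.2, 105.0). The scene-camera depth put the probe axis and the pad within about 0.5 mm of each other just before contact. A coarser fit after pressing was noisier, at about 0.5–1 mm.
- **Ring view:** The scene picture placed the ring centre about 1 mm from where I projected it, still well within its 8 mm inner radius.
- **Press:** The averaged tip force is about 2.8 N after allowing for the probe's weight. The tool went about 5.7 mm below estimated contact, so both say the tip is about halfway in. Single force readings varied by about 0.5 N.
- **Other things:** The bystanders look unmoved in the last scene picture.
- **Mishaps:** My first move calls were refused for missing keys, and nothing moved. The top camera was blocked by the arm when I tried to check the spot with it.

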